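# Turn the dressing carousel to the green pot and lock it

### The arm

A 7-joint arm with a two-finger parallel gripper is mounted at the origin on the work surface. World frame = base frame: x ahead of the robot, y to its left, z up, the work surface at z = 0. Lengths are in m, angles in rad, forces in N, time in s.
With the tool pointing down it reaches from about 0.425 to 0.875 m from the base axis. Payload 9.9 kg.
Tool frame: the origin (TCP) lies at the centre of the arm's flange, where the gripper is bolted on; the fingertips stand 173 mm ahead of it and the grasp point (between the pads) lies 155 mm ahead of it; z points along the fingers, y is the direction in which the jaws open and shut (so a half turn about z gives the same grasp; the last joint's range is limited). The gripper opens to 85 mm and grips with 20 to 120 N. Pads are 22 mm wide; open, the fingers measure 114 mm over their backs; the gripper's body (76 mm by 85 mm) begins 54 mm behind the grasp point. The pads swing forward as they close: fully open they stand 13 mm farther back than shut.
Start: joints at [1.047, 0.576, 0.025, 1.437, -0.015, 1.129, -0.057], TCP at [0.287, -0.611, 0.405] pointing down, gripper open.
Joint ranges: [-2.76, 2.76], [-0.34, 2.15], [-1.52, 1.57], [0.19, 2.46], [-1.09, 4.23], [0.17, 1.99], [-2.82, 2.82]. Speed limits (rad/s): [2.22, 2.22, 3.01, 3.01, 3.14, 3.14, 3.14].

### API

Orientations are given as [roll, pitch, yaw] about the fixed x, y, z axes, in that order (R = Rz(yaw) Ry(pitch) Rx(roll)).
In Python, from workcell import ctrl gives the robot as it stands.
- The arm moves only by the tool send_rows, never from a script. Its argument "motion" is a list of rows, each a list of 5 numbers: the shift along the tool's x, y, z in m, then the turn about the tool's z in degrees, then the gripper's target within -1 to 1 (shut at 1, half-way at 0, fully open at -1). In form: [[tx, ty, tz, turn, jaw], ...]. A call has 1 to 12 rows; each row is the pose to reach, as a shift and turn from the pose measured when the call began, along the tool's axes at that moment; what a row does not reach only later rows make up. A row lasts 1/8 s, in which the tool goes at most 62.5 mm and 10.7 degrees, less where a joint would pass 70% of its speed; a pose out of reach is approached as far as the arm can. A call with a gripper value outside its range is refused whole. The fingers move at their own pace and stop on an object; the grip force is fixed at half the most. Time passes only in rows, so rows that repeat a pose let the fingers close. It gives the time, the measured TCP pose, the force and the opening at its end, in the units of the state.
- ctrl.get_state(): the state, without advancing time (a new reading comes with each control period).
- ctrl.camera(name): name is "side" or "top" or "wrist"; returns a dict with "pixels" (384x512x3 uint8, red, green, blue), "camera_matrix" (3x3 intrinsics, pixels), "R" (3x3) and "t" (3): a world point X has camera coordinates R X + t. Camera axes: x right, y down, z forward; pixel columns grow to the right and rows downward; lengths in m; the calibration is good to about 2 mm. A picture is of the moment at which its call begins. There is no depth.
- ctrl.job_done(): hands the job in, once; it reports no verdict.
The state is a dict: "clock": time; "joints": joint angles; "qd": joint speeds; "effort": joint torques, N m; "tcp_pos": TCP position; "ee_rot": TCP orientation; "contact_force": force on the tool from outside, world axes, zero at the start; "wrist_torque": the same for the moment, N m; "finger_gap": finger opening in m.
Only numpy, scipy, OpenCV 4.12 (cv2) and the standard library are available. Lean on these libraries where they do the work, as an engineer would, in place of code of your own. Each camera call takes 0.05 s, during which the arm holds its last target. There are 200 camera calls.

### The job

Using one finger, gently push a spoke of the steel star on top of the dressing carousel and turn it until the green-lidded pot stands in line with the orange arrow; then push the red brake peg fully over to the red-dot side so that the carousel is locked there. Grip nothing, do not touch the pots or the white turntable they stand on, and leave the mug, carton and jar where they stand.

Things in the scene. Friction and masses are not known exactly. Their poses are not given: they have to be found in the camera images.
- stand: Fixed grey base plate on the steel counter, 340 x 420 x 12 mm. Origin on the counter under the carousel's vertical turning axis; the plate spans x -150 to +190, y -270 to +150 mm in its own frame. An orange arrow on it starts just outside the turntable and points along its own +x, away from the axis. Position and yaw vary (yaw -0.45 to 0.4 rad).
- hub_top (a point): Top of the black hub ball on the turning axis, 175 mm above the counter. Four level steel spokes (bars 12 mm thick, centre line 155 mm above the counter) reach out 110 mm from the axis, 90 degrees apart, each ending in a 20 mm black ball. Good place to push: the side of a spoke 80 to 95 mm from the axis.
- carousel: The turning part, one rigid piece: spoke star, column and white turntable (244 mm across, top 42 mm above the counter) with four fixed pots (60 mm across, centres 85 mm from the axis). Origin on the axis at counter level; lids: +x green, +y yellow, -x red, -y blue; spokes midway between the pots. Turns endlessly, no stops; friction about 0.16 N m, stays where it is left.
- green_lid (a point): Top of the green lid's knob, over the centre of the green-lidded pot, 85 mm from the axis and 101 mm above the counter (the tops of all four pots); turns with the carousel. Starts 0.6 rad or more off the arrow, either way round.
- serving_spot (a point): Fixed point in line with the orange arrow, 85 mm from the axis, 45 mm above the counter: the centre of the green pot belongs straight above it.
- brake (a joint): Angle of the brake lever, rad: 0 = free (peg on the white-dot side, the stand's -x side), 1.0 = fully locked, at its stop (peg on the red-dot side, the stand's +x side); it grows counter-clockwise seen from above. Starts between 0 and 0.2. Friction 0.09 N m; stays where it is left.
- brake_peg (a point): Centre of the top of the red upright peg (18 mm across, its top 90 mm above the counter, its side free from 45 mm up) at the end of the brake lever, 75 mm from the lever's pivot.
- brake_pivot (a point): The lever's vertical pivot, 35 mm above the counter, 165 mm from the carousel's axis on the stand's -y side. The lever lies 0.5 rad to the stand's -x side of the stand's -y direction when free, 0.5 rad to its +x side when locked.
- mug: Bystander, loose: blue mug, 74 mm across, 85 mm tall, handle to its +y; origin under its centre.
- carton: Bystander, loose: milk carton, 64 x 64 x 149 mm, white and green; origin under its centre.
- jar: Bystander, loose: amber jar with steel cap, 68 mm across, 100 mm tall; origin under its centre.

How it is judged:
By the outcome, as a careful person would: the job done as asked, in the order asked, and still so for the second after the job is handed in, with the robot touching nothing.
It also fails if it takes over 72 s, if anything falls off the work surface, if the arm or the gripper's body presses on something with over 40 N, if the wrist force passes 120 N, or if a joint passes its speed limit or range.

## Working session

There is one attempt and no reset: what is moved stays moved. The work goes in short steps, Python scripts to look and compute and a tool call to move; the robot and the scene stay as the last step left them, time stands still between calls to the robot, and variables do not carry over. Pictures are saved under pics/ and viewed, about 8 in all and at most 12, crops included, and the job is handed in when it is done.

Besides the shell and the picture viewer there is one more tool, called after ">>>" as name(argument=value, ...), one argument or row to a line, values as JSON. send_rows: Moves the arm, as the interface text tells. Its arguments: {"type":"object","properties":{"motion":{"type":"array"}},"required":["motion"]}

```bash
mkdir -p pics; cat > h.py <<'E'
import numpy as np, cv2
from workcell import ctrl
def snap(n,f):
    c=ctrl.camera(n); cv2.imwrite('pics/'+f,c['pixels'][:,:,::-1]); np.savez('pics/'+f+'.npz',K=c['camera_matrix'],R=c['R'],t=c['t']); return c
def load(f): return np.load('pics/'+f+'.npz')
def back(c,u,v,z):
    d=c['R'].T@np.linalg.solve(c['camera_matrix'] if 'camera_matrix' in c else c['K'],[u,v,1.]); o=-c['R'].T@c['t']
    return o+d*(z-o[2])/d[2]
def proj(c,X):
    p=(c['camera_matrix'] if 'camera_matrix' in c else c['K'])@(c['R']@np.array(X)+c['t']); return p[:2]/p[2]
E
python3 - <<'E'
from h import *
a=snap('top','top0.png');b=snap('side','side0.png')
s=ctrl.get_state();print(s)
for c in(a,b):print(-c['R'].T@c['t'],c['R'][2])
cv2.imwrite('pics/both.png',cv2.resize(a['pixels'][:,:,::-1],(800,600),interpolation=cv2.INTER_CUBIC))
E
```

```text
{'clock': 0.1, 'joints': array([ 1.04719675,  0.57646061,  0.02485173,  1.43780704, -0.01499132,
        1.12897128, -0.05649752]), 'qd': array([-2.00362983e-04, -1.54462050e-03, -6.18395862e-04, -2.32065404e-03,
       -3.28683540e-05, -2.86946148e-04,  1.57451843e-03]), 'effort': array([ 6.57548429e-03, -7.67311406e+01,  2.25818105e+00, -2.86605442e+01,
        1.58741529e-02,  8.58921034e-03, -4.24430743e-05]), 'tcp_pos': array([ 0.28734563, -0.61063601,  0.40392632]), 'ee_rot': array([-3.14013353e+00,  8.49597233e-05,  4.39834898e-01]), 'contact_force': array([-0.42510153,  0.76368395, -0.96170311]), 'wrist_torque': array([ 0.02073408, -0.024432  ,  0.01545764]), 'finger_gap': 0.0853824990045818}
[0.46100164 0.08682679 1.00580942] [ 0.14241598 -0.00985484 -0.98975783]
[0.12907401 0.857578   0.87972962] [ 0.38840348 -0.66322417 -0.63974717]
```

View pics/both.png

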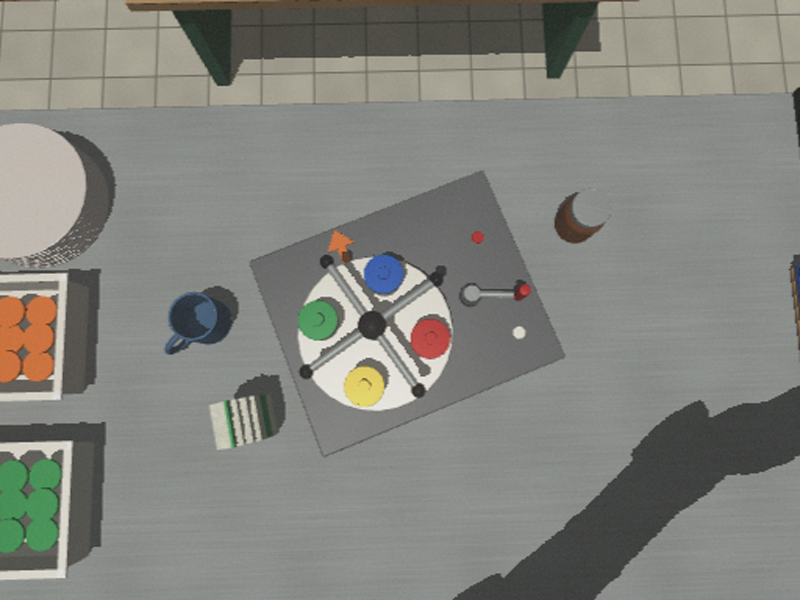

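View pics/side0.png

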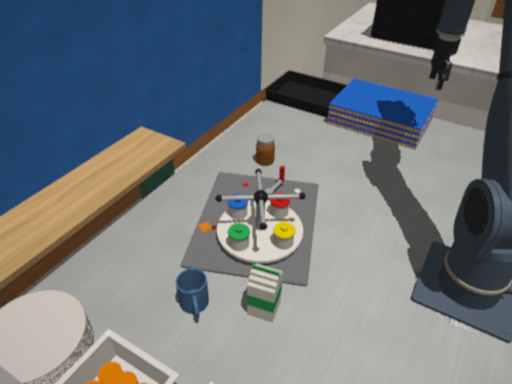

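The top view (800x600) shows the hub at (372,325) and the lids at green (319,319), blue (384,272), red (431,337) and yellow (363,384). The spoke balls are at (327,262), (441,272), (418,391) and (306,372). The plate corners are at (250,262), (484,171), (565,355) and (324,456), the peg top at (523,290) and the pivot at (470,294). The mug and carton stand to the left and the jar is at upper right.

```bash
python3 - <<'E'
from h import *
c=load('top0.png.npz'[:-4]); k=512/800
B=lambda u,v,z:back(c,u*k,v*k,z)[:2]
hub=B(372,325,.165);print('hub',hub)
ang=lambda d:np.arctan2(d[1],d[0])
C=[B(*p,.012) for p in((250,262),(484,171),(565,355),(324,456))]
# corners: (+x,+y),(+x,-y),(-x,-y),(-x,+y)
for i in range(4):print('corner',C[i],np.linalg.norm(C[i]-C[(i+1)%4]))
yaw=[ang(C[0]-C[3]),ang(C[1]-C[2]),ang(C[0]-C[1])-np.pi/2,ang(C[3]-C[2])-np.pi/2];print('yaw',yaw)
y=np.mean(yaw);R=np.array([[np.cos(y),-np.sin(y)],[np.sin(y),np.cos(y)]])
print('axis from corners',np.mean(C,0)-R@[.02,-.06])
L={n:B(*p,.101) for n,p in dict(g=(319,319),b=(384,272),r=(431,337),y=(363,384)).items()}
print('axis from lids',np.mean(list(L.values()),0))
S=[B(*p,.155) for p in((327,262),(441,272),(418,391),(306,372))]
print('axis from balls',np.mean(S,0))
ax=np.mean(S,0)
for n,o in dict(g=0,y=np.pi/2,r=np.pi,b=-np.pi/2).items():print(n,L[n],np.linalg.norm(L[n]-ax),ang(L[n]-ax)-o)
for s in S:print('spoke',s,np.linalg.norm(s-ax),ang(s-ax))
p=B(523,290,.09);v=B(470,294,.045);print('peg',p,'piv',v,np.linalg.norm(p-v),'piv pred',ax+R@[0,-.165],'lever ang stand',ang(R.T@(p-v))+np.pi/2)
for n,q in dict(mug=(193,312,.08),carton=(240,423,.149),jar=(592,207,.1)).items():print(n,B(*q))
a=cv2.imread('pics/top0.png')[110:290,140:380];cv2.imwrite('pics/crop.png',cv2.resize(a,None,fx=3.3,fy=3.3,interpolation=cv2.INTER_CUBIC))
E
```

```text
hub [0.54314422 0.12260614]
corner [0.66707577 0.32720202] 0.41762987107614474
corner [ 0.81295512 -0.06412128] 0.332583515047678
corner [ 0.50146483 -0.18067853] 0.4162980821720006
corner [0.35361262 0.2084793 ] 0.33519282824260493
yaw [np.float64(0.36205025393488977), np.float64(0.35806232812488586), np.float64(0.35682709293959713), np.float64(0.3630846564017791)]
axis from corners [0.5439224  0.12182846]
axis from lids [0.5454269  0.12205419]
axis from balls [0.54620671 0.12148647]
g [0.56032449 0.20330756] 0.08303013399149059 1.3999342610139036
y [0.46365485 0.1400844 ] 0.08462088235026202 1.349207972367568
r [0.52941592 0.03894255] 0.08423436995510931 -4.91306743348676
b [0.62831234 0.10588225] 0.08357526659485448 1.382985548130577
spoke [0.63466463 0.184539  ] 0.1086297633158467 0.6192629396866416
spoke [0.61627619 0.02472978] 0.11946374976459567 -0.9440243151461845
spoke [0.45202413 0.06200128] 0.11139500196928226 -2.5782653681803325
spoke [0.48186189 0.21467581] 0.1132453483055494 2.1751003509240676
peg [ 0.59743277 -0.10259101] piv [ 0.59991701 -0.02782359] 0.07480867794979193 piv pred [ 0.6043329  -0.03293615] lever ang stand -0.3932200739432137
mug [0.57821801 0.39601033]
carton [0.41537113 0.30571995]
jar [ 0.72081333 -0.21251119]
```

>>> send_rows(
  motion=[
    [0.05, -0.05, 0, 0, 1],
    [0.1, -0.1, 0, 0, 1],
    [0.14, -0.14, 0, 0, 1],
    [0.19, -0.18, 0, 0, 1],
    [0.23, -0.22, 0, 0, 1],
    [0.28, -0.27, 0, -2, 1],
    [0.32, -0.31, 0, -3, 1],
    [0.37, -0.35, 0, -4, 1],
    [0.41, -0.4, 0, -5, 1],
    [0.46, -0.44, 0, -6, 1],
    [0.5, -0.48, 0, -8, 1],
    [0.55, -0.53, 0, -9.2, 1],
  ],
)

```text
clock: 1.6
tcp_pos: [0.5547, 0.091, 0.4045]
ee_rot: [-3.14, 0.0, 0.601]
contact_force: [0.7, -0.4, 0.2]
finger_gap: 0.0004
```

```bash
cat > go.py <<'E'
import sys
from h import *
s=ctrl.get_state();p=s['tcp_pos'];r=s['ee_rot'];y=r[2]
print(s['clock'],p.round(4),r.round(4),'F',s['contact_force'].round(1),s['finger_gap'])
def shift(X,yaw=None):
    R=cv2.Rodrigues(np.array([0,0,1.])*y)[0]@np.diag([1,-1,-1.])
    return (R.T@(np.array(X)-p)).round(4),0 if yaw is None else round(-np.degrees(yaw-y),1)
ax=np.array([.545,.122])
def fing(th,r=.088,off=.035):  # spoke angle -> finger xy
    return ax+[r*np.cos(th)-off*np.sin(th),r*np.sin(th)+off*np.cos(th)]
E
python3 -c "
from go import *
print(shift([*fing(.6),.404],.6),shift([*fing(.6),.303],.6))"
```

```text
1.6 [0.5547 0.091  0.4045] [-3.1402e+00  1.0000e-04  6.0090e-01] F [ 0.7 -0.4  0.2] 0.00040504328754402245
(array([ 0.0975, -0.066 ,  0.0005]), np.float64(0.1)) (array([ 0.0975, -0.066 ,  0.1015]), np.float64(0.1))
```

>>> send_rows(
  motion=[
    [0.05, -0.035, 0, 0, 1],
    [0.0975, -0.066, 0, 0, 1],
    [0.0975, -0.066, 0, 0, 1],
  ],
)

```text
clock: 1.98
tcp_pos: [0.5978, 0.206, 0.4035]
ee_rot: [-3.137, -0.0, 0.608]
contact_force: [-1.1, -0.6, 0.6]
finger_gap: 0.0001
```

```bash
python3 -c "
from go import *
c=snap('wrist','w1.png')
cv2.imwrite('pics/w1b.png',cv2.resize(c['pixels'][:,:,::-1],(800,600)))"
```

```text
1.975 [0.5978 0.206  0.4035] [-3.1373e+00 -4.0000e-04  6.0780e-01] F [-1.1 -0.6  0.6] 7.286355719971672e-05
```

View pics/w1b.png

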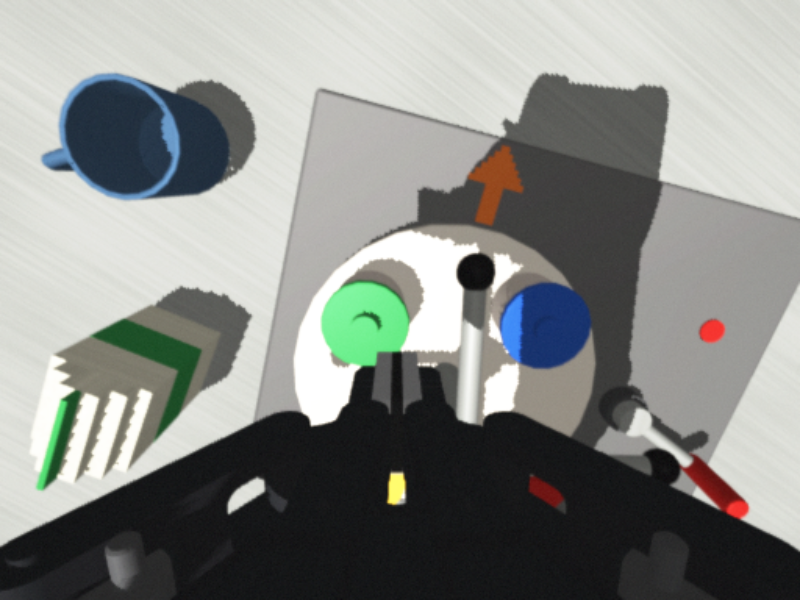

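The wrist view shows the spoke and its ball (476,271) just right of the closed fingers (398,370), lying parallel to tool x. The space below the fingertips is clear, with the green pot well below.

>>> send_rows(
  motion=[
    [0, 0, 0.03, 0, 1],
    [0, 0, 0.06, 0, 1],
    [0, 0, 0.085, 0, 1],
    [0, 0, 0.096, 0, 1],
    [0, 0, 0.096, 0, 1],
  ],
)

```text
clock: 2.65
tcp_pos: [0.5974, 0.2022, 0.3073]
ee_rot: [-3.139, 0.002, 0.604]
contact_force: [-0.1, 0.9, 0.7]
finger_gap: -0.0
```

```bash
python3 -c "
from go import *
for o in (.035,.02):
  for th in np.arange(.6,-.5,-.1): print(o,round(th,2),*shift([*fing(th,off=o),.308],th))"
```

```text
2.65 [0.5974 0.2022 0.3073] [-3.1393e+00  2.5000e-03  6.0360e-01] F [-0.1  0.9  0.7] -4.599121392550834e-05
0.035 0.6 [-0.0005  0.0016 -0.0007] 0.2
0.035 0.5 [ 0.0025  0.0105 -0.0007] 5.9
0.035 0.4 [ 0.0046  0.0198 -0.0007] 11.7
0.035 0.3 [ 0.0058  0.0292 -0.0007] 17.4
0.035 0.2 [ 0.006   0.0386 -0.0007] 23.1
0.035 0.1 [ 0.0053  0.0481 -0.0007] 28.9
0.035 0.0 [ 0.0037  0.0574 -0.0007] 34.6
0.035 -0.1 [ 0.0011  0.0665 -0.0007] 40.3
0.035 -0.2 [-0.0024  0.0753 -0.0007] 46.0
0.035 -0.3 [-0.0067  0.0837 -0.0007] 51.8
0.035 -0.4 [-0.0118  0.0917 -0.0007] 57.5
0.02 0.6 [-0.0006  0.0166 -0.0007] 0.2
0.02 0.5 [ 0.001   0.0255 -0.0007] 5.9
0.02 0.4 [ 0.0016  0.0345 -0.0007] 11.7
0.02 0.3 [ 0.0013  0.0435 -0.0007] 17.4
0.02 0.2 [ 0.0001  0.0524 -0.0007] 23.1
0.02 0.1 [-0.0019  0.0612 -0.0007] 28.9
0.02 0.0 [-0.0048  0.0697 -0.0007] 34.6
0.02 -0.1 [-0.0086  0.0779 -0.0007] 40.3
0.02 -0.2 [-0.0132  0.0857 -0.0007] 46.0
0.02 -0.3 [-0.0185  0.093  -0.0007] 51.8
0.02 -0.4 [-0.0245  0.0997 -0.0007] 57.5
```

>>> send_rows(
  motion=[
    [0, 0.006, 0, 0, 1],
    [0, 0.012, 0, 0, 1],
    [0, 0.017, 0, 0, 1],
    [0.001, 0.021, 0, 3, 1],
    [0.001, 0.0255, 0, 6, 1],
    [0.001, 0.03, 0, 9, 1],
    [0.0016, 0.0345, 0, 11.7, 1],
    [0.0015, 0.039, 0, 14.5, 1],
    [0.0013, 0.0435, 0, 17.4, 1],
    [0.0007, 0.048, 0, 20.3, 1],
    [0.0001, 0.0524, 0, 23, 1],
    [-0.001, 0.057, 0, 26, 1],
  ],
)

```text
clock: 4.15
tcp_pos: [0.6289, 0.1544, 0.307]
ee_rot: [-3.141, 0.004, 0.146]
contact_force: [-2.0, 1.7, -0.1]
finger_gap: -0.0
```

```bash
cat > car.py <<'E'
from go import *
def lids(f):
    c=snap('top',f);h=cv2.cvtColor(c['pixels'],cv2.COLOR_RGB2HSV);A=np.arctan2
    for n,lo,hi,o in(('g',(55,120,40),(85,255,255),0),('y',(20,120,60),(35,255,255),np.pi/2),('b',(105,150,40),(125,255,255),-np.pi/2),('r',(170,170,40),(180,255,255),np.pi)):
        m=cv2.inRange(h,lo,hi)
        if n=='r': m|=cv2.inRange(h,(0,170,40),(5,255,255))
        q=proj(c,[*ax,.1]).astype(int);k=np.zeros_like(m);cv2.circle(k,tuple(map(int,q)),62,255,-1);m&=k
        M=cv2.moments(m,True)
        if M['m00']<60: continue
        X=back(c,M['m10']/M['m00'],M['m01']/M['m00'],.09)[:2]
        print(n,M['m00'],X.round(4),'r',np.linalg.norm(X-ax).round(4),'car',((A(X[1]-ax[1],X[0]-ax[0])-o+np.pi)%(2*np.pi)-np.pi).round(3))
    return c
E
python3 -c "
from car import *
c=lids('top1.png')
cv2.imwrite('pics/t1.png',cv2.resize(c['pixels'][100:300,130:400,::-1],(800,592),interpolation=cv2.INTER_CUBIC))"
```

```text
4.15 [0.6289 0.1544 0.307 ] [-3.1406  0.0039  0.1464] F [-2.   1.7 -0.1] -4.9825750497807046e-05
```

View pics/t1.png

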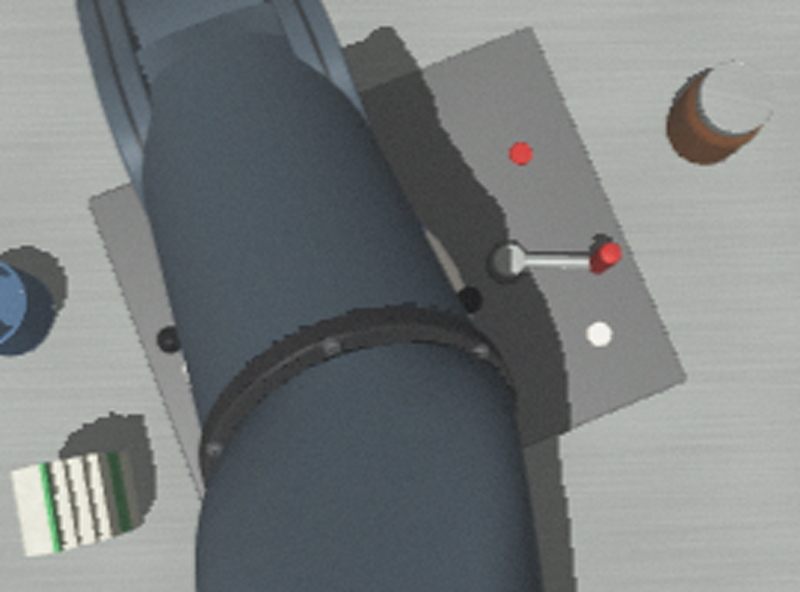

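The arm hides the centre, but two spoke balls are visible at crop (168,340) and (470,299).

```bash
python3 -c "
from go import *
c=load('top1.png')
for u,v in((168,340),(470,299)):
  d=back(c,130+u*.3375,100+v*200/592,.155)[:2]-ax;print(np.linalg.norm(d),np.arctan2(d[1],d[0]))
w=snap('wrist','w2.png')
cv2.imwrite('pics/w2b.png',cv2.resize(w['pixels'][:,:,::-1],(800,600)))
print('tang off', [(lambda d:( d@[np.cos(t),np.sin(t)], d@[-np.sin(t),np.cos(t)]))(p[:2]-ax) for t in (.1,.15,.2)])"
```

```text
4.2 [0.6292 0.1535 0.307 ] [-3.1413  0.0036  0.1433] F [-0.5 -0.5 -0.2] 0.0002640228412639773
0.11290673245626485 1.6848415625740945
0.10964207988466375 -1.4658722245295994
tang off [(np.float64(0.08690417679433542), np.float64(0.022953573956322446)), (np.float64(0.08794276976088275), np.float64(0.018581489403539105)), (np.float64(0.08876155160273701), np.float64(0.014162960804299539))]
```

View pics/w2b.png

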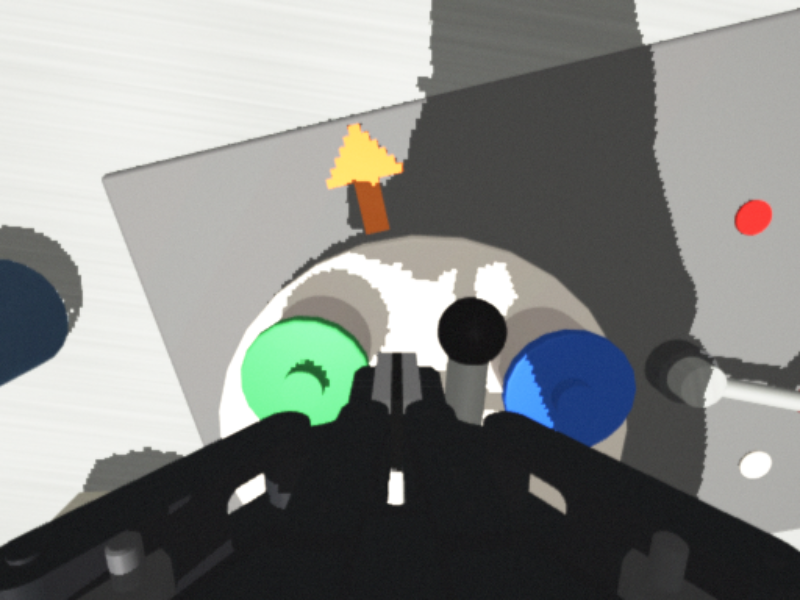

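The wrist view shows the fingers against the spoke, with its ball at (472,331), green lid knob at (307,372) and arrow base at (376,230). The spoke is now at about 0.11 rad, with the finger centre 22.5 mm from the spoke line.

```bash
python3 -c "
from go import *
for th in (.05,0,-.05,-.1,-.15,-.2,-.25,-.3,-.35,-.4): print(round(th,2),*shift([*fing(th,off=.0225),.307],th))"
```

```text
4.25 [0.6292 0.1536 0.307 ] [-3.1416  0.0033  0.1468] F [-0.7  0.3 -0.6] 0.00012359704269834427
0.05 [0.0018 0.0051 0.    ] 5.5
0 [0.0024 0.0096 0.    ] 8.4
-0.05 [0.0028 0.0141 0.    ] 11.3
-0.1 [0.0029 0.0187 0.    ] 14.1
-0.15 [0.0028 0.0232 0.    ] 17.0
-0.2 [0.0025 0.0277 0.    ] 19.9
-0.25 [0.0019 0.0322 0.    ] 22.7
-0.3 [0.0012 0.0367 0.    ] 25.6
-0.35 [0.0002 0.0412 0.    ] 28.5
-0.4 [-0.001   0.0455  0.    ] 31.3
```

>>> send_rows(
  motion=[
    [0.001, 0.005, 0, 5, 1],
    [0.002, 0.0096, 0, 8.4, 1],
    [0.0028, 0.014, 0, 11.3, 1],
    [0.003, 0.0187, 0, 14, 1],
    [0.003, 0.023, 0, 17, 1],
    [0.0025, 0.0277, 0, 20, 1],
    [0.002, 0.032, 0, 22.7, 1],
    [0.001, 0.0365, 0, 25.6, 1],
    [0, 0.041, 0, 28.5, 1],
    [-0.001, 0.0435, 0, 30, 1],
    [-0.001, 0.0455, 0, 31.3, 1],
    [-0.001, 0.0455, 0, 31.3, 1],
  ],
)

```text
clock: 5.75
tcp_pos: [0.6349, 0.1082, 0.3071]
ee_rot: [3.14, 0.002, -0.4]
contact_force: [0.2, 0.3, 0.5]
finger_gap: 0.0001
```

```bash
python3 -c "
from go import *
w=snap('wrist','w3.png');t=snap('top','top2.png');s=snap('side','side2.png')
a=[cv2.resize(w['pixels'],(400,300)),cv2.resize(s['pixels'][150:300,170:370],(400,300)),]
b=cv2.resize(t['pixels'][100:300,130:400],(400,300))
cv2.imwrite('pics/m3.png',np.vstack([np.hstack(a),np.hstack([b,cv2.resize(w['pixels'][60:300,100:420],(400,300))])])[:,:,::-1])"
```

```text
5.75 [0.6349 0.1082 0.3071] [ 3.1397e+00  2.5000e-03 -4.0000e-01] F [0.2 0.3 0.5] 0.00013618353053943149
```

View pics/m3.png

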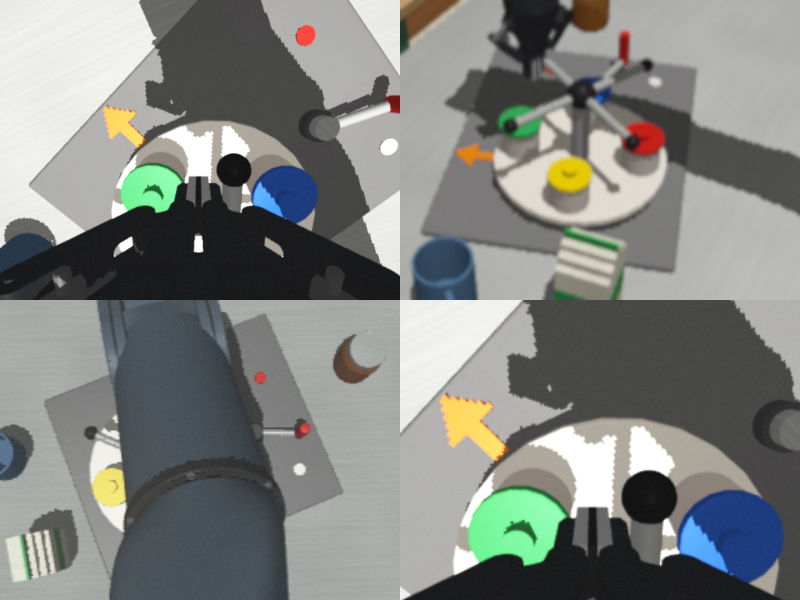

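The montage shows the green lid nearly level with the arrow and nothing disturbed. I'll measure the spokes in all three views.

```bash
python3 -c "
from go import *
A=lambda d:(round(np.linalg.norm(d),4),round(np.arctan2(d[1],d[0]),3))
w=load('w3.png');t=load('top2.png');s=load('side2.png')
print('w ball',A(back(w,299,217.6,.155)[:2]-ax),'knob',A(back(w,194,245.6,.101)[:2]-ax))
for u,v in((369,48),(345,29),(350,56)):pass
for u,v in((437,396),(505,455)):print('arrow',back(w,(u-400)*.8+100,(v-300)*.8+60,.012)[:2])
print('t ball',A(back(t,192,188.7,.155)[:2]-ax))
h=back(s,260.5,196,.165)[:2];print('hub side',h)
for u,v in((225.5,213.5),(286,222),(293.5,182.5)):print('s',A(back(s,u,v,.155)[:2]-ax))
"
```

```text
5.9 [0.6349 0.1082 0.307 ] [ 3.1396e+00  2.5000e-03 -3.9950e-01] F [-0.2  0.4  0.2] -0.00010871120595763111
w ball (np.float64(0.1104), np.float64(-0.386)) knob (np.float64(0.0933), np.float64(0.323))
arrow [0.72106759 0.19349479]
arrow [0.66223008 0.16783575]
t ball (np.float64(0.1098), np.float64(1.159))
hub side [0.54151817 0.13249206]
s (np.float64(0.1138), np.float64(1.183))
s (np.float64(0.1144), np.float64(2.666))
s (np.float64(0.1075), np.float64(-2.015))
```

>>> send_rows(
  motion=[
    [0, -0.01, 0, 0, 1],
    [0, -0.02, 0, 0, 1],
    [0, -0.02, -0.03, 0, 1],
    [0, -0.02, -0.07, 0, 1],
    [0, -0.02, -0.1, 0, 1],
    [0, 0, -0.1, 0, 1],
    [0.005, 0.05, -0.1, -5, 1],
    [0.01, 0.1, -0.1, -10, 1],
    [0.015, 0.15, -0.1, -15, 1],
    [0.02, 0.19, -0.1, -20, 1],
    [0.02, 0.225, -0.1, -23, 1],
    [0.02, 0.225, -0.1, -23, 1],
  ],
)

```text
clock: 7.4
tcp_pos: [0.5647, -0.1103, 0.4068]
ee_rot: [3.139, 0.005, -0.003]
contact_force: [0.8, 0.6, 0.0]
finger_gap: 0.0001
```

```bash
python3 -c "
from car import *
c=lids('top3.png')
cv2.imwrite('pics/t3.png',cv2.resize(c['pixels'][110:290,130:370,::-1],(800,600),interpolation=cv2.INTER_CUBIC))"
```

```text
7.4 [ 0.5647 -0.1103  0.4068] [ 3.1392e+00  4.8000e-03 -2.9000e-03] F [0.8 0.6 0. ] 0.0001391737864073597
g 170.0 [0.635  0.1556] r 0.0961 car 0.357
y 504.0 [0.5148 0.2032] r 0.0867 car 0.356
b 408.0 [0.5766 0.044 ] r 0.0842 car 0.385
```

View pics/t3.png

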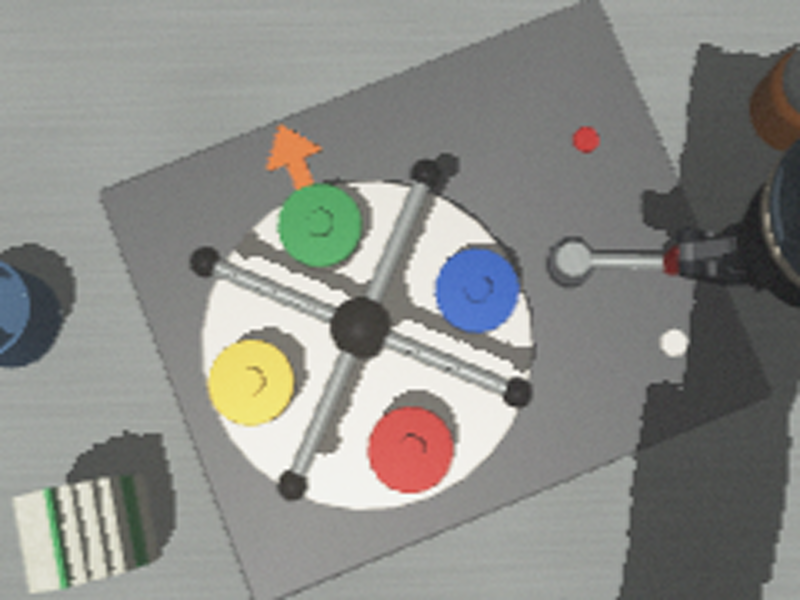

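Clear view of the whole carousel. Balls are at (204,262), (427,173), (518,392) and (292,485), knobs at g(320,222), r(413,445), y(257,381) and b(478,289), and the arrow tip is at (281,125). Opposite pairs give the angle without needing the axis position.

```bash
python3 -c "
from go import *
t=load('top3.png');B=lambda u,v,z:back(t,130+u*.3,110+v*.3,z)[:2]
A=lambda d:np.arctan2(d[1],d[0]).round(3)
b=[B(u,v,.155) for u,v in((204,262),(427,173),(518,392),(292,485))]
print('car from balls',A(b[1]-b[3])+.785,A(b[0]-b[2])-.785,'axis',np.mean(b,0))
k=[B(u,v,.101) for u,v in((320,222),(413,445),(257,381),(478,289))]
print('car from knobs',A(k[0]-k[1]),A(k[2]-k[3])-1.571,'axis',np.mean(k,0))
print('turntable centre',B((202+534)/2,(181+510)/2,.042))
a=B(281,125,.012);d=B(303,186,.012)
for c in (np.mean(b,0),np.mean(k,0),ax):print('arrow',A(a-c),A(d-c),A(a-d))
print('plate edges',A(B(598,0,.012)-B(102,190,.012))+1.571,A(B(102,190,.012)-B(255,597,.012)))
print('red dot/white dot dir',A(B(586,140,.012)-B(674,343,.012)))
"
```

```text
7.45 [ 0.5655 -0.1082  0.4068] [ 3.1405e+00  4.2000e-03 -1.1000e-03] F [ 0.3  0.4 -0.7] 8.060712650081518e-05
car from balls 0.35800000000000004 0.3669999999999999 axis [0.54426515 0.12298404]
car from knobs 0.373 0.3700000000000001 axis [0.54456882 0.12075531]
turntable centre [0.54113013 0.12243307]
arrow 0.358 0.371 0.325
arrow 0.37 0.387 0.325
arrow 0.365 0.38 0.325
plate edges 0.35199999999999987 0.357
red dot/white dot dir 0.359
```

The carousel reads 0.358–0.373 rad and the stand about 0.358, so it is aligned within about 0.01 rad. Now I'll lower beside the peg.

>>> send_rows(
  motion=[
    [-0.008, 0, 0.03, 0, 1],
    [-0.008, 0, 0.07, 0, 1],
    [-0.008, 0, 0.11, 0, 1],
    [-0.008, 0, 0.15, 0, 1],
    [-0.008, 0, 0.17, 0, 1],
    [-0.008, 0, 0.174, 0, 1],
    [-0.008, 0, 0.174, 0, 1],
  ],
)

```text
clock: 8.32
tcp_pos: [0.5571, -0.1077, 0.233]
ee_rot: [3.141, 0.004, -0.0]
contact_force: [0.5, -0.2, -0.3]
finger_gap: 0.0002
```

```bash
python3 -c "
from go import *
P=np.array([.545+.165*np.sin(.358),.122-.165*np.cos(.358)]);print(P)
for b in (.1,.2,.3,.4,.5,.6,.7,.8,.9,1.,1.05):
  f=-np.pi/2+.358-.5+b; X=P+.075*np.array([np.cos(f),np.sin(f)])-.020*np.array([-np.sin(f),np.cos(f)])
  print(b,*shift([*X,.233],f+np.pi/2),X)
c=snap('wrist','w4.png');cv2.imwrite('pics/w4b.png',c['pixels'][:,:,::-1])"
```

```text
8.325 [ 0.5571 -0.1077  0.233 ] [ 3.1408e+00  4.1000e-03 -3.0000e-04] F [ 0.5 -0.2 -0.3] 0.00015245587334527668
[ 0.60281629 -0.03253892]
0.1 [ 0.0226 -0.001   0.    ] 2.4 [ 0.57968485 -0.10663302]
0.2 [0.0301 0.0009 0.    ] -3.3 [ 0.58719748 -0.10857215]
0.3 [0.0378 0.0021 0.    ] -9.1 [ 0.59486617 -0.10975158]
0.4 [0.0455 0.0025 0.    ] -14.8 [ 0.60261429 -0.11015953]
0.5 [0.0533 0.0021 0.    ] -20.5 [ 0.61036443 -0.10979191]
0.6 [0.061 0.001 0.   ] -26.3 [ 0.61803915 -0.10865241]
0.7 [ 0.0685 -0.0009  0.    ] -32.0 [ 0.62556177 -0.10675241]
0.8 [ 0.0758 -0.0036  0.    ] -37.7 [ 0.63285712 -0.1041109 ]
0.9 [ 0.0828 -0.0069  0.    ] -43.4 [ 0.63985232 -0.10075426]
1.0 [ 0.0894 -0.011   0.    ] -49.2 [ 0.64647746 -0.09671603]
1.05 [ 0.0926 -0.0132  0.    ] -52.0 [ 0.64963042 -0.09445368]
```

View pics/w4b.png

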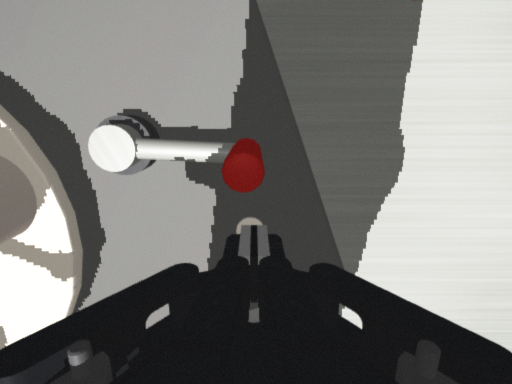

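The peg (243,172) is straight ahead of the closed fingertips (253,235), and the finger's side is clear of everything. I'll push it round now.

>>> send_rows(
  motion=[
    [0.01, 0, 0, 0, 1],
    [0.018, 0, 0, 0, 1],
    [0.0226, -0.001, 0, 0, 1],
    [0.0265, 0, 0, -1, 1],
    [0.03, 0.001, 0, -3, 1],
    [0.034, 0.0015, 0, -6, 1],
    [0.038, 0.002, 0, -9, 1],
    [0.042, 0.0025, 0, -12, 1],
    [0.0455, 0.0025, 0, -15, 1],
    [0.0495, 0.0025, 0, -18, 1],
    [0.053, 0.002, 0, -20.5, 1],
    [0.057, 0.0015, 0, -23.5, 1],
  ],
)

```text
clock: 9.88
tcp_pos: [0.6142, -0.11, 0.2333]
ee_rot: [3.142, 0.004, 0.412]
contact_force: [-0.8, -1.6, -0.9]
finger_gap: 0.0001
```

```bash
python3 -c "
from go import *
P=np.array([.6028,-.0325])
for b in (.6,.7,.8,.9,1.,1.05):
  f=-np.pi/2+.358-.5+b; X=P+.075*np.array([np.cos(f),np.sin(f)])-.020*np.array([-np.sin(f),np.cos(f)])
  print(b,*shift([*X,.233],f+np.pi/2))"
```

```text
9.875 [ 0.6142 -0.11    0.2333] [3.1415 0.0038 0.4119] F [-0.8 -1.6 -0.9] 6.474857502418418e-05
0.6 [0.004  0.0003 0.0003] -2.6
0.7 [0.0117 0.0016 0.0003] -8.4
0.8 [0.0194 0.0021 0.0003] -14.1
0.9 [0.0272 0.0018 0.0003] -19.8
1.0 [0.0349 0.0007 0.0003] -25.6
1.05 [ 0.0387 -0.0001  0.0003] -28.4
```

>>> send_rows(
  motion=[
    [0.004, 0, 0, -2.6, 1],
    [0.008, 0.001, 0, -5.5, 1],
    [0.0117, 0.0016, 0, -8.4, 1],
    [0.0155, 0.002, 0, -11, 1],
    [0.0194, 0.002, 0, -14, 1],
    [0.023, 0.002, 0, -17, 1],
    [0.0272, 0.002, 0, -20, 1],
    [0.03, 0.0015, 0, -22, 1],
    [0.0325, 0.001, 0, -24, 1],
    [0.034, 0.0005, 0, -25.6, 1],
    [0.035, 0.0005, 0, -25.6, 1],
    [0.035, 0.0005, 0, -25.6, 1],
  ],
)

```text
clock: 11.38
tcp_pos: [0.6465, -0.0961, 0.2332]
ee_rot: [-3.14, 0.003, 0.859]
contact_force: [0.6, -0.1, 0.2]
finger_gap: -0.0
```

Not clearly at the stop yet, so I'll ease on in 1 mm steps and watch the force.

>>> send_rows(
  motion=[
    [0.001, 0, 0, 0, 1],
    [0.002, 0, 0, 0, 1],
    [0.003, 0, 0, 0, 1],
    [0.003, 0, 0, 0, 1],
  ],
)

```text
clock: 11.88
tcp_pos: [0.6485, -0.0937, 0.2332]
ee_rot: [-3.14, 0.003, 0.859]
contact_force: [0.1, -0.8, -0.1]
finger_gap: 0.0001
```

>>> send_rows(
  motion=[
    [0.001, 0, 0, 0, 1],
    [0.002, 0, 0, 0, 1],
    [0.003, 0, 0, 0, 1],
    [0.003, 0, 0, 0, 1],
  ],
)

```text
clock: 12.38
tcp_pos: [0.6498, -0.0925, 0.2331]
ee_rot: [-3.139, 0.006, 0.858]
contact_force: [-5.0, -4.6, 2.9]
finger_gap: 0.0002
```

>>> send_rows(
  motion=[
    [0.002, 0, 0, 0, 1],
    [0.003, 0, 0, 0, 1],
    [0.003, 0, 0, 0, 1],
  ],
)

```text
clock: 12.75
tcp_pos: [0.6504, -0.0921, 0.2331]
ee_rot: [-3.138, 0.01, 0.856]
contact_force: [-7.2, -6.7, 6.5]
finger_gap: -0.0002
```

The peg is firmly at its stop: the force rose to about 10 N with no travel. I'll back off, lift and move aside for the last look.

>>> send_rows(
  motion=[
    [-0.01, 0, 0, 0, 1],
    [-0.03, 0, 0, 0, 1],
    [-0.03, 0, -0.03, 0, 1],
    [-0.03, 0, -0.08, 0, 1],
    [-0.03, 0, -0.13, 0, 1],
    [-0.03, 0, -0.17, 0, 1],
    [-0.06, 0.05, -0.17, 0, 1],
    [-0.08, 0.1, -0.17, 0, 1],
    [-0.1, 0.15, -0.17, 0, 1],
    [-0.1, 0.2, -0.17, 0, 1],
    [-0.1, 0.2, -0.17, 0, 1],
  ],
)

```text
clock: 14.12
tcp_pos: [0.7377, -0.3018, 0.4006]
ee_rot: [-3.137, 0.011, 0.852]
contact_force: [-0.6, 0.9, -0.6]
finger_gap: 0.0003
```

```bash
python3 -c "
from car import *
c=lids('top4.png')
cv2.imwrite('pics/t4.png',cv2.resize(c['pixels'][110:290,130:370,::-1],(800,600),interpolation=cv2.INTER_CUBIC))"
```

```text
14.125 [ 0.7377 -0.3018  0.4006] [-3.1371  0.0113  0.8522] F [-0.6  0.9 -0.6] 0.0003430150625734052
g 239.0 [0.6321 0.1556] r 0.0933 car 0.369
y 506.0 [0.5147 0.2033] r 0.0868 car 0.357
b 439.0 [0.5754 0.0449] r 0.0829 car 0.376
```

View pics/t4.png

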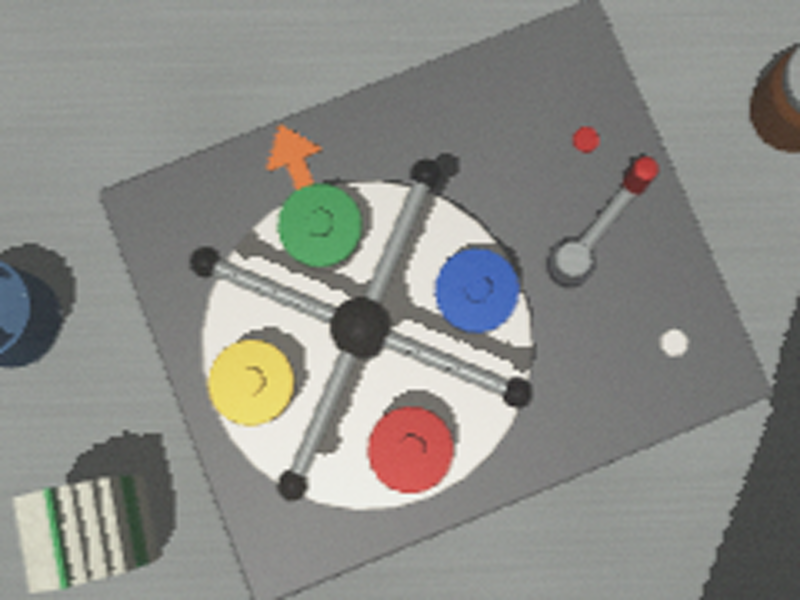

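The carousel hasn't moved (balls and knobs at the same pixels), and the peg (646,168) is on the red-dot side. I'll check the lever angle and hand in.

```bash
python3 -c "
from go import *
t=load('top4.png');B=lambda u,v,z:back(t,130+u*.3,110+v*.3,z)[:2]
d=B(646,168,.09)-np.array([.6018,-.031]);print(np.linalg.norm(d),'brake',np.arctan2(d[1],d[0])+np.pi/2-.358+.5)
d=B(646,168,.09)-B(573,259,.045);print(np.linalg.norm(d),'brake',np.arctan2(d[1],d[0])+np.pi/2-.358+.5)
ctrl.job_done()"
```

```text
14.175 [ 0.7372 -0.2997  0.4013] [-3.1364  0.0104  0.8541] F [-0.9  0.7 -1.2] 2.815880259014675e-05
0.07497335334376877 brake 1.0018401381724023
0.07585524244886743 brake 1.0046498090787086
the job is handed in; nothing more can be done
```

The green-lidded pot now stands in line with the orange arrow, and the brake is fully locked on the red-dot side. I handed the job in at about 14 s of the 72 s allowed.

- **Turning:** I pushed one spoke with the closed fingers, used together as a single finger, and turned the carousel about 1.02 rad clockwise. Contact forces read at the end of each move were under 3 N.
- **Alignment:** Before locking, the carousel read 0.358–0.373 rad against about 0.358 rad for the stand, so it is within about 0.015 rad. It had not moved in the picture taken after locking.
- **Brake:** I pushed the peg round until the force rose to about 10 N with almost no further travel. The last image puts the lever at about 1.00 rad, which is its stop.
- **Bystanders and contact:** The carton, jar and mug were never approached, and they look undisturbed in the last picture, where the jar and mug are only partly in view. Nothing was gripped, and the arm was clear of everything when I handed in.
- **Readings that disagreed:** The arrow's drawn shaft alone gave 0.325 rad, but it is a short baseline. Single spoke-ball readings taken earlier past the arm scattered by about 0.05 rad. I went by the opposite ball and lid pairs and the plate edges, which agreed.

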